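# Line up the colour pots from light to dark on the display strip

## Robot

A 7-joint arm with a two-finger parallel gripper is mounted at the origin on the work surface. World frame = base frame: x ahead of the robot, y to its left, z up, the work surface at z = 0. Lengths are in m, angles in rad, forces in N, time in s.
With the tool pointing down it reaches from about 0.375 to 0.925 m from the base axis. Payload 3.1 kg.
Tool frame: the origin (TCP) lies at the very end of the fingers, on their centre line; the grasp point (between the pads) lies 19 mm behind it; z points along the fingers, y is the line along which they close (so a half turn about z gives the same grasp; the last joint's range is limited). The gripper opens to 85 mm and grips with 20 to 120 N. Pads are 22 mm wide; open, the fingers measure 114 mm over their backs; the gripper's body (76 mm by 85 mm) begins 54 mm behind the grasp point. The pads swing forward as they close: fully open they stand 13 mm farther back than shut.
Start: joints at [1.217, 0.383, 0.044, 1.598, -0.018, 1.161, -0.05], TCP at [0.164, -0.629, 0.231] pointing down, gripper open.
Joint ranges: [-2.61, 2.61], [-0.41, 2.15], [-1.48, 1.57], [0, 2.5], [-1.57, 4.71], [0.05, 1.97], [-2.85, 2.85]. Speed limits (rad/s): [2.79, 2.79, 3.14, 3.14, 3.14, 3.14, 3.14].

## Interface

Orientations are given as a unit quaternion [x, y, z, w].
In Python, from bench import bot gives the robot as it stands. The module is installed in compiled form; this text tells all that it offers. Calls block until the motion is done:
- bot.reach(position, orientation): joint-space move of the TCP to a pose.
- bot.move_linear(position, feed=0.15, frame=None, contact_N=None): straight line of the TCP; frame=None keeps the orientation; feed is the mean speed in m/s. With contact_N (N) it stops when the force on the tool has changed by that much, and returns True; else False.
- bot.set_joints(angles): joint-space move.
- bot.move_gripper(opening): finger opening in m; the grip force is fixed at half the most; returns when the fingers have stopped.
- bot.pause(seconds).
- bot.ik(position, orientation): joint angles nearest the present ones, or None.
- bot.grab_frame(name): name is "scene" or "top" or "wrist"; returns the picture (420x560x3 uint8, blue, green, red); there is no depth.
- bot.camera_model(name): a dict with "fov_y" (degrees; the focal length in pixels is half the picture's height over the tangent of half this angle, whatever the lens; pixels are square), "cx", "cy" (the principal point, pixels), "rvec" (rotation vector, rad) and "tvec" (3), from world to camera coordinates, as OpenCV has them. Camera axes: x right, y down, z forward; pixel columns grow to the right and rows downward; lengths in m; the calibration is good to about 2 mm. A picture is of the moment at which its call begins: read the wrist's pose just before it. camera_model takes no time and is no camera call; for the wrist camera it gives the pose at the moment of the call.
A pose or a line that the arm cannot do raises bot.PlanningError and nothing moves.
- bot.sign_off(): hands the job in; it is judged then, once.
Readings, each from a call of its own:
- bot.read_time(): time.
- bot.read_joint_pos(): joint angles.
- bot.read_qd(): joint speeds.
- bot.read_effort(): joint torques, N m.
- bot.read_position(): TCP position.
- bot.read_orientation(): TCP orientation.
- bot.read_contact_force(): force on the tool from outside, world axes, zero at the start.
- bot.read_torque(): the same for the moment, N m.
- bot.read_gripper_width(): finger opening in m.
- bot.read_finger_force(): force on a finger pad.
Only numpy, scipy, OpenCV 4.12 (cv2) and the standard library are available. Lean on these libraries where they do the work, as an engineer would, in place of code of your own. Each camera call takes 0.05 s, during which the arm holds its last target. There are 200 camera calls.

## Task

Line up four colour pots on the yellow marks of the wooden strip, one centred on each mark, in order of shade: white next to the white star, then pale blue, medium blue and dark blue next to the black star. Of the two white pots that look alike use the full, heavier one, and leave the empty one standing on the table off the strip. Keep every pot upright and do not disturb the tape roll or the knife.

Things in the scene. Friction and masses are not known exactly. Their poses are not given: they have to be found in the camera images.
- pot_white_a: Closed screw-lid colour pot, white all over: upright, round, 54 mm in diameter (lid 50 mm), 70 mm tall, the lid being the top 16 mm. Origin: centre of its underside; z up. One of two white pots that look alike: one is full (about 200 to 280 g), the other empty (40 to 60 g); only lifting tells which.
- pot_white_b: Closed screw-lid colour pot, white all over: upright, round, 54 mm in diameter (lid 50 mm), 70 mm tall, the lid being the top 16 mm. Origin: centre of its underside; z up. One of two white pots that look alike: one is full (about 200 to 280 g), the other empty (40 to 60 g); only lifting tells which.
- pot_pale: Closed screw-lid colour pot, pale blue all over: upright, round, 54 mm in diameter (lid 50 mm), 70 mm tall, the lid being the top 16 mm. Origin: centre of its underside; z up. Full, about 190 to 260 g.
- pot_mid: Closed screw-lid colour pot, medium blue all over: upright, round, 54 mm in diameter (lid 50 mm), 70 mm tall, the lid being the top 16 mm. Origin: centre of its underside; z up. Full, about 190 to 260 g.
- pot_dark: Closed screw-lid colour pot, very dark blue, nearly black all over: upright, round, 54 mm in diameter (lid 50 mm), 70 mm tall, the lid being the top 16 mm. Origin: centre of its underside; z up. Full, about 190 to 260 g.
- strip: Fixed flat wooden strip, 430 mm long (its y), 80 mm wide (its x), 12 mm thick. Origin: centre of its underside. On its middle line (x = 0) are four flat yellow round marks, 40 mm in diameter, centred at y = -127.5, -42.5, +42.5 and +127.5 mm in its own frame; a star plaque is fixed beyond each end of the row, at y = +190 and -190 mm, either way round.
- white_star: White eight-pointed star plaque, 38 mm across and 6 mm thick, fixed on one end of the strip, 62.5 mm from the nearest mark. It shows the light end of the row. Origin: centre of its underside; its own yaw means nothing.
- black_star: Black eight-pointed star plaque, same size, fixed on the other end of the strip: the dark end of the row. Origin: centre of its underside; its own yaw means nothing.
- tape_roll: Bystander: blue roll of tape lying flat, 72 mm outside diameter, 24 mm tall, loose. Origin: centre of its underside.
- snap_knife: Bystander: closed red snap-off knife lying flat, handle 150 x 24 x 14 mm along its x, blade tip 25 mm further, loose. Origin: centre of the handle's underside.
Things that resemble listed ones, but are neither listed nor needed, are in the scene too. What is shaped like the pot_pale but green or orange is not meant. What is shaped like the pot_dark but pink is not meant.

How it is judged:
At the end, for the whole second after the job is handed in: The full white, pale, medium and dark pots stand upright (0.08 rad) and still on the strip in this order from white to black star, each within 12 mm of its mark along and across the strip; the empty white pot stands upright on the table. The full pot is told by its weight on the strip, over 1.2 N (((horizontal distance between pot_white_a and white_star between 0.0505 and 0.0745 m and x of pot_white_a in the frame of strip between -0.012 and 0.012 m and z of pot_white_a in the frame of strip between 0.009 and 0.015 m and contact force between pot_white_a and strip above 1.2 N and height (world z) of pot_white_b between -0.004 and 0.005 m) or (horizontal distance between pot_white_b and white_star between 0.0505 and 0.0745 m and x of pot_white_b in the frame of strip between -0.012 and 0.012 m and z of pot_white_b in the frame of strip between 0.009 and 0.015 m and contact force between pot_white_b and strip above 1.2 N and height (world z) of pot_white_a between -0.004 and 0.005 m)) and horizontal distance between pot_pale and white_star between 0.1355 and 0.1595 m and x of pot_pale in the frame of strip between -0.012 and 0.012 m and z of pot_pale in the frame of strip between 0.009 and 0.015 m and horizontal distance between pot_mid and white_star between 0.2205 and 0.2445 m and x of pot_mid in the frame of strip between -0.012 and 0.012 m and z of pot_mid in the frame of strip between 0.009 and 0.015 m and horizontal distance between pot_dark and white_star between 0.3055 and 0.3295 m and x of pot_dark in the frame of strip between -0.012 and 0.012 m and z of pot_dark in the frame of strip between 0.009 and 0.015 m and angle between each of pot_white_a, pot_white_b, pot_pale, pot_mid, pot_dark's own z axis and vertical below 0.08 rad and linear speed of each of pot_white_a, pot_white_b, pot_pale, pot_mid, pot_dark below 0.01 m/s); the robot touches nothing.
It fails at once if a pot is tipped over (more than 0.6 rad from upright) (angle between any of pot_white_a, pot_white_b, pot_pale, pot_mid, pot_dark's own z axis and vertical above 0.6 rad).
It fails at once if the tape roll or the knife is moved more than 15 mm (distance of any of tape_roll, snap_knife from where it was at the start of the episode above 0.015 m).
It also fails if it takes over 106 s, if anything falls off the work surface, if the arm or the gripper's body presses on something with over 40 N, if the wrist force passes 120 N, or if a joint passes its speed limit or range.

## Working session

There is one attempt and no reset: what is moved stays moved. The work goes in short steps, each a Python script; the robot and the scene stay as the last script left them, time stands still between calls to the robot, and variables do not carry over. Pictures are saved under pics/ and viewed, at most 14 in all, crops included, and the job is handed in when it is done.

```bash
mkdir -p pics
python3 - <<'E'
from bench import bot
import cv2,numpy as np
for n in("top","scene"):
    cv2.imwrite(f"pics/{n}0.png",bot.grab_frame(n)); m=bot.camera_model(n);print(n,m)
    R=cv2.Rodrigues(np.array(m["rvec"],float))[0];print(-R.T@np.array(m["tvec"]).ravel())
print(bot.read_orientation(),bot.read_position(),bot.read_time())
E
```

```text
top {'fov_y': 42.1982952777295, 'cx': 275.5140405945606, 'cy': 204.4550090660928, 'rvec': array([ 2.07562014, -2.16100016,  0.22736699]), 'tvec': array([0.01136595, 0.49648228, 1.3554324 ])}
[0.2125073  0.01137727 1.42777171]
scene {'fov_y': 55.87505274360285, 'cx': 282.3699460338175, 'cy': 199.72349768157477, 'rvec': array([ 2.0298446 ,  0.74176917, -0.37497071]), 'tvec': array([-0.37818525, -0.15038683,  1.24111363])}
[ 0.99765251 -0.64000922  0.54870846]
[ 9.91826461e-01  1.27588554e-01 -2.10726767e-04 -1.17845561e-03] [ 0.16425108 -0.62801304  0.23000185] 0.1
```

View pics/top0.png

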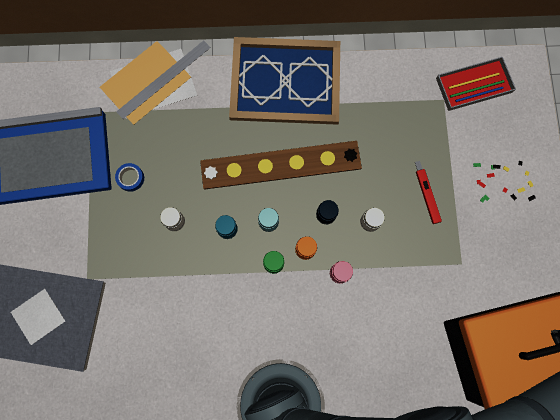

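View pics/scene0.png

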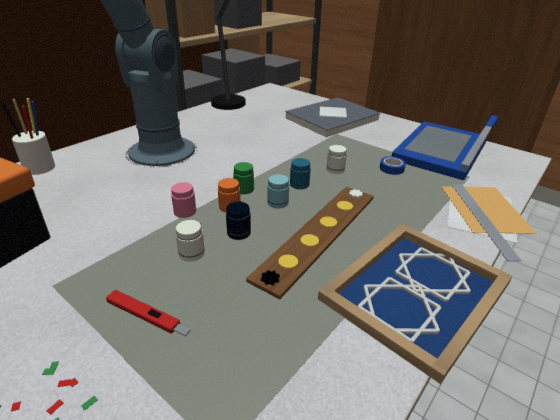

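The views show four yellow marks in a row at top px (234,170) to (327,158), with the white star at (210,173) and the black star at (350,155). The white pots are at (171,216) and (374,217), mid at (226,226), pale at (268,217) and dark at (327,211). The distractors are green, orange and pink, near (274,261), (306,246) and (342,271). The tape is at (129,177) and the knife at (428,193).

```bash
cat > h.py <<'E'
from bench import bot
import cv2,numpy as np
def ray(n,px,z):
    m=bot.camera_model(n);R=cv2.Rodrigues(np.array(m["rvec"],float))[0];C=-R.T@np.array(m["tvec"]).ravel()
    f=210/np.tan(np.radians(m["fov_y"]/2));d=R.T@np.array([(px[0]-m["cx"])/f,(px[1]-m["cy"])/f,1])
    return (C+d*(z-C[2])/d[2])[:2]
def blob(mask,near):
    n,l,s,c=cv2.connectedComponentsWithStats(mask.astype(np.uint8))
    k=min((i for i in range(1,n) if s[i,4]>25),key=lambda i:np.hypot(*(c[i]-near)))
    return c[k],s[k]
TOP={"wa":(171,216),"wb":(374,217),"mid":(226,226),"pale":(268,217),"dark":(327,211),"green":(274,261),"orange":(306,246),"pink":(342,271)}
SC={"wa":(337,157),"wb":(190,238),"mid":(300,173),"pale":(278,189),"dark":(238,220),"green":(244,178),"orange":(229,195),"pink":(183,199)}
def potmask(im):
    h=cv2.cvtColor(im,cv2.COLOR_BGR2HSV).astype(int);H,S,V=h[...,0],h[...,1],h[...,2]
    return {"w":(S<50)&(V>125),"b":(S>85)&(H>80)&(H<125),"d":V<55,"g":(S>100)&(H>45)&(H<75),"o":(S>140)&(H<20),"p":(S>80)&(H>160)}
KEY=dict(wa="w",wb="w",mid="b",pale="b",dark="d",green="g",orange="o",pink="p")
def ymarks(im):
    h=cv2.cvtColor(im,cv2.COLOR_BGR2HSV);return cv2.inRange(h,(20,110,110),(35,255,255))>0
E
python3 - <<'E'
from h import *
for n,P in(("top",TOP),("scene",SC)):
    im=cv2.imread(f"pics/{n}0.png");M=potmask(im)
    for k,p in P.items():
        c,s=blob(M[KEY[k]],p);print(n,k,c.round(1),s,ray(n,c,.036).round(4))
    for p in([(234,170),(265,166),(296,162),(327,158)] if n=="top" else [(345,206),(328,221),(310,240),(288,261)]):
        c,s=blob(ymarks(im),p);print(n,c.round(1),s[2:],ray(n,c,.012).round(4))
for p in((210,173),(350,155),(129,177),(419,165),(437,222)): print(p,ray("top",p,.015).round(3))
E
```

```text
top wa [169.6 216.2] [160 207  21  19 300] [0.4795 0.2673]
top wb [419.9 189. ] [416 176   9  27  27] [ 0.526  -0.3902]
top mid [225.9 226.5] [216 215  21  24 386] [0.4466 0.1219]
top pale [225.9 226.5] [216 215  21  24 386] [0.4466 0.1219]
top dark [327.  211.7] [316 200  23  24 407] [ 0.4751 -0.142 ]
top green [273.2 261.6] [263 251  21  22 367] [0.3507 0.0031]
top orange [305.8 247.6] [295 237  22  23 389] [ 0.3832 -0.0821]
top pink [340.9 271.7] [330 261  23  22 393] [ 0.3181 -0.1683]
top [233.6 169.6] [ 15  15 172] [0.6046 0.0995]
top [264.9 165.7] [ 15  15 171] [0.6123 0.0149]
top [296.1 161.8] [ 15  15 173] [ 0.6199 -0.0695]
top [327.2 157.7] [ 15  15 169] [ 0.628  -0.1543]
scene wa [332.6 111.5] [319 106  28  12 285] [0.2467 0.5905]
scene wb [264.3 282.7] [     0     83    560    337 121424] [ 0.6492 -0.2476]
scene mid [299.7 173.1] [290 158  20  31 546] [0.4461 0.1251]
scene pale [299.7 173.1] [290 158  20  31 546] [0.4461 0.1251]
scene dark [237.9 220.2] [226 201  25  39 824] [ 0.4758 -0.1404]
scene green [244.  176.8] [234 163  20  31 483] [0.3487 0.0103]
scene orange [227.8 192.4] [218 178  22  34 560] [ 0.374 -0.073]
scene pink [183.  199.7] [172 183  24  35 701] [ 0.3186 -0.1667]
scene [344.5 205. ] [ 16   9 122] [0.604  0.1038]
scene [328.  221.1] [ 17  11 147] [0.6117 0.0189]
scene [309.3 239.5] [ 19  12 179] [ 0.6196 -0.0661]
scene [287.9 260.7] [ 20  14 223] [ 0.6274 -0.151 ]
(210, 173) [0.597 0.163]
(350, 155) [ 0.632 -0.216]
(129, 177) [0.594 0.379]
(419, 165) [ 0.597 -0.4  ]
(437, 222) [ 0.44  -0.433]
```

Run:
```python
from h import *
for n,P in(("top",TOP),("scene",SC)):
    im=cv2.imread(f"pics/{n}0.png");L=cv2.cvtColor(im,cv2.COLOR_BGR2LAB).astype(int)
    for k in("wa","wb","pale","mid"):
        x,y=P[k];w=24
        sub=L[y-w:y+w,x-w:x+w];bg=np.median(sub.reshape(-1,3),0)
        d=np.abs(sub-bg)@np.array([.5,1.5,1.5])
        for t in(14,20,26):
            c,s=blob(d>t,(w,w));c=c+(x-w,y-w);print(n,k,bg,t,c.round(1),s[2:],ray(n,c,.036).round(4))
    tiles=[cv2.resize(im[P[k][1]-24:P[k][1]+24,P[k][0]-24:P[k][0]+24],(260,260),interpolation=0) for k in("wa","wb","pale")]
    cv2.imwrite(f"pics/t_{n}.png",np.hstack(tiles))
cv2.imwrite("pics/tiles.png",np.vstack([cv2.imread("pics/t_top.png"),cv2.imread("pics/t_scene.png")]))
```

```text
top wa [131. 125. 137.] 14 [172.  218.8] [ 25  24 440] [0.4723 0.2609]
top wa [131. 125. 137.] 20 [171.9 218.8] [ 25  24 420] [0.4722 0.2614]
top wa [131. 125. 137.] 26 [171.8 218.7] [ 25  24 396] [0.4724 0.2614]
top wb [135. 125. 137.] 14 [372.  219.2] [ 25  25 436] [ 0.4506 -0.2579]
top wb [135. 125. 137.] 20 [372.  219.1] [ 25  25 409] [ 0.4509 -0.2579]
top wb [135. 125. 137.] 26 [372.1 219. ] [ 25  25 389] [ 0.4509 -0.2583]
top pale [137. 125. 137.] 14 [268.1 219.4] [ 21  24 417] [0.4608 0.012 ]
top pale [137. 125. 137.] 20 [268.1 219.4] [ 21  24 416] [0.4608 0.0121]
top pale [137. 125. 137.] 26 [268.1 219.4] [ 21  24 413] [0.4607 0.0121]
top mid [135. 125. 137.] 14 [225.9 226.7] [ 23  25 436] [0.446  0.1217]
top mid [135. 125. 137.] 20 [225.9 226.6] [ 23  25 433] [0.4461 0.1218]
top mid [135. 125. 137.] 26 [225.9 226.7] [ 23  24 425] [0.4461 0.1218]
scene wa [139. 124. 133.] 14 [336.1 159.3] [ 21  29 476] [0.4744 0.2619]
scene wa [139. 124. 133.] 20 [336.1 159.3] [ 19  29 432] [0.4745 0.262 ]
scene wa [139. 124. 133.] 26 [337.5 148. ] [16  7 94] [0.4353 0.3301]
scene wb [139. 125. 133.] 14 [189.8 240.4] [ 29  42 938] [ 0.4523 -0.2564]
scene wb [139. 125. 133.] 20 [190.2 240.1] [ 29  41 835] [ 0.4522 -0.2552]
scene wb [139. 125. 133.] 26 [188.6 228.1] [ 26  20 323] [ 0.4173 -0.2308]
scene pale [138. 124. 131.] 14 [282.9 186.8] [ 35  44 980] [0.4583 0.0388]
scene pale [138. 124. 131.] 20 [277.7 190.9] [ 22  35 685] [0.4615 0.0143]
scene pale [138. 124. 131.] 26 [277.9 190.9] [ 22  35 656] [0.4618 0.0147]
scene mid [139. 124. 129.] 14 [294.1 177.3] [ 35  39 885] [0.449  0.0968]
scene mid [139. 124. 129.] 20 [299.8 173.2] [ 21  32 584] [0.4468 0.1247]
scene mid [139. 124. 129.] 26 [299.8 173.2] [ 21  31 577] [0.4468 0.1247]
```

View pics/tiles.png

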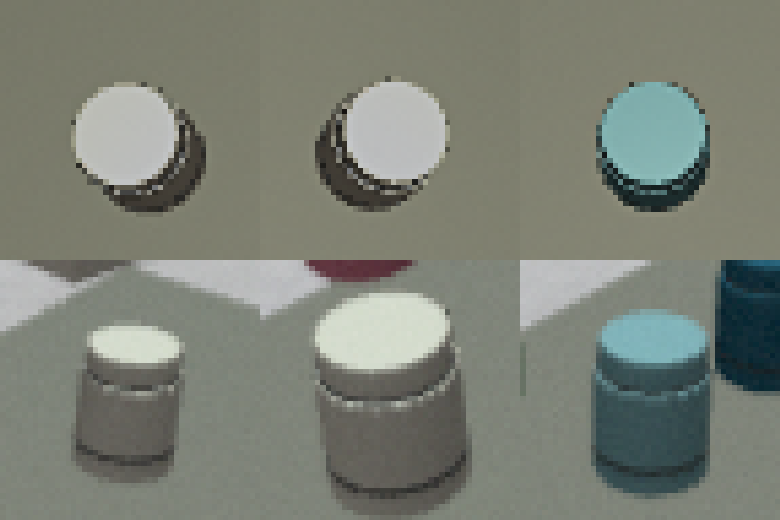

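```bash
cat >> h.py <<'E'
P=dict(wa=(.4735,.2618),wb=(.4515,-.257),pale=(.461,.0132),mid=(.4465,.1232),dark=(.4755,-.1412))
M=[(.6043,.1017),(.612,.0169),(.6198,-.0678),(.6277,-.1527)]   # white star -> black star
A=.092-np.pi/2; Q=[np.cos(A/2),np.sin(A/2),0,0]; ZG,ZT=.017,.15
def pick(k):
    x,y=P[k]; bot.reach([x,y,ZT],Q); bot.move_gripper(.085); bot.pause(.2)
    f0=bot.read_contact_force()[2]
    bot.move_linear([x,y,ZG],feed=.12); bot.move_gripper(0.); w=bot.read_gripper_width()
    bot.move_linear([x,y,ZT],feed=.15); bot.pause(.3)
    g=f0-bot.read_contact_force()[2]; print(k,"width",round(w,4),"weight",round(g,2),"t",bot.read_time()); return g
def place(xy,z0):
    x,y=xy; p=bot.read_position()
    bot.move_linear([x,y,ZT],feed=.2); bot.move_linear([x,y,ZG+z0+.006],feed=.12)
    c=bot.move_linear([x,y,ZG+z0-.003],feed=.02,contact_N=4); print("contact",c,bot.read_position()[2])
    bot.move_gripper(.085); bot.move_linear([x,y,ZT],feed=.15)
E
python3 - <<'E'
from h import *
for s in(A,A+np.pi):
    for p in list(P.values())+M:
        q=bot.ik([*p,.017],[np.cos(s/2),np.sin(s/2),0,0]); print(None if q is None else np.round(q,2))
E
```

```text
[ 0.38  0.95 -1.25  1.95  1.05  1.1   1.89]
[ 0.39  0.45  0.06  2.05 -0.04  0.65 -2.58]
[-1.07  0.73  1.15  2.22 -0.96  0.84 -2.33]
[ 0.69  0.81 -1.25  2.13  0.98  0.97  2.1 ]
[-0.72  0.8   1.15  2.14 -0.99  0.9  -2.01]
[ 0.64  1.06 -1.26  1.78  1.1   1.2   2.27]
[-0.98  1.22  1.36  1.86 -1.29  1.28 -2.25]
[-0.83  1.23  1.36  1.83 -1.29  1.29 -2.13]
[-0.67  1.25  1.36  1.77 -1.29  1.31 -2.02]
[ 0.06  0.61 -0.77  1.97  0.59  0.8  -0.96]
[ 0.81  0.48 -0.43  2.03  0.31  0.69  0.27]
[ 0.61  0.5  -0.82  2.15  0.57  0.71 -0.5 ]
[ 0.51  0.59 -0.99  2.14  0.72  0.79 -0.86]
[ 0.62  0.46 -0.48  2.08  0.33  0.67  0.02]
[ 0.27  0.68 -0.65  1.79  0.53  0.85 -0.54]
[ 0.36  0.66 -0.58  1.8   0.47  0.83 -0.35]
[ 0.5   0.68 -0.59  1.77  0.48  0.85 -0.22]
[ 0.61  0.71 -0.58  1.71  0.48  0.87 -0.08]
```

The `A+π` branch is consistent and stays well inside the joint ranges, so I'll use it.

```bash
sed -i 's|A=.092-np.pi/2|A=.092+np.pi/2|' h.py
python3 - <<'E'
from h import *
g=pick("wb")
if g>1.2: place(M[0],.012)
else: place(P["wb"],0)
print(bot.read_time())
cv2.imwrite("pics/s1.png",bot.grab_frame("scene"))
E
```

```text
wb width 0.0525 weight 1.73 t 5.2583
contact True 0.030175816663299174
10.225
```

View pics/s1.png

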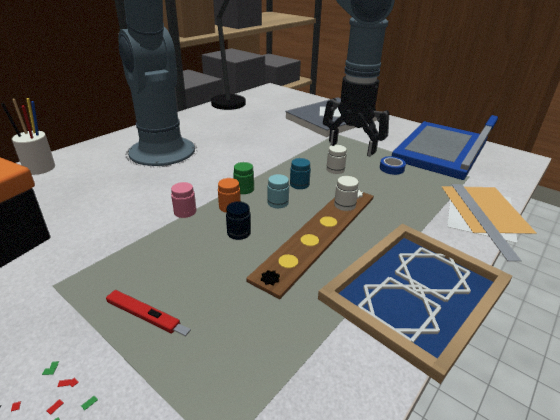

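The white pot (346,191) stands on the first mark, and the weight reading says it is the full one. The remaining readings will show whether that scale is right.

Run:
```python
from h import *
for i,k in((1,"pale"),(2,"mid"),(3,"dark")):
    if pick(k)<.8: print("weak"); break
    place(M[i],.012)
bot.reach([.42,-.3,.25],Q)
for n in("top","scene"): cv2.imwrite(f"pics/{n}2.png",bot.grab_frame(n))
print(bot.read_time())
```

```text
pale width 0.0525 weight 2.18 t 14.3917
contact True 0.030138512723430565
mid width 0.0528 weight 1.95 t 22.375
contact True 0.030085837675902394
dark width 0.0526 weight 3.03 t 30.775
contact True 0.03013695462277712
35.7167
```

View pics/top2.png

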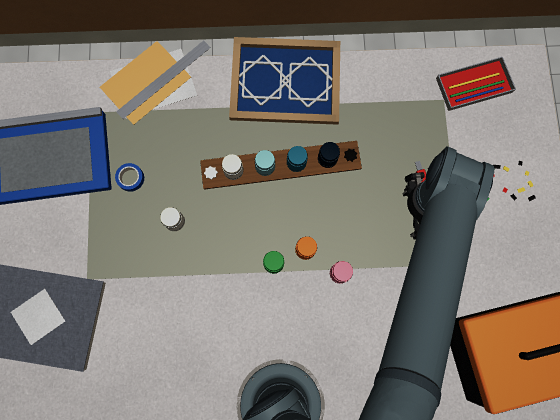

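View pics/scene2.png

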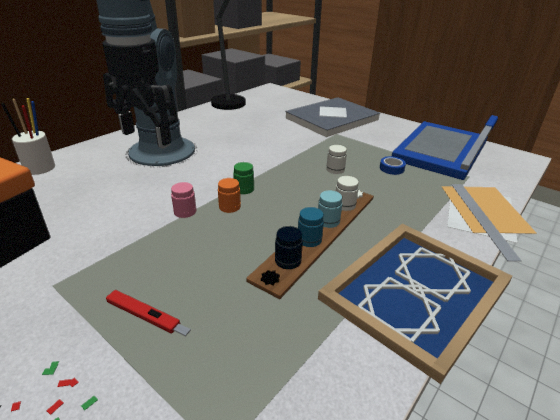

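All four pots stand on the strip in the right order; the lid tops are at top px (232,163), (265,159), (298,156) and (329,152). The readings are noisy, about ±0.5 N, so I'll lift the other white pot to confirm and measure the placings.

Run:
```python
from h import *
for n,pts in(("top",[(232,165),(265,161),(298,158),(329,155)]),("scene",[(347,193),(330,209),(311,228),(289,249)])):
    im=cv2.imread(f"pics/{n}2.png");h=cv2.cvtColor(im,cv2.COLOR_BGR2HSV).astype(int);H,S,V=h[...,0],h[...,1],h[...,2]
    for i,p in enumerate(pts):
        m=[(S<60)&(V>150),(S>60)&(H>80)&(H<110)&(V>(150 if n=="top" else 60)),(S>100)&(H>80)&(H<125),(H>95)&(H<135)&(V<60)][i]
        c,s=blob(m,p); z=[.082,.082 if n=="top" else .048,.048,.048][i]
        r=ray(n,c,z);u=np.array([.0234,-.2544])/.2555;e=r-M[i];print(n,i,c.round(1),s[2:],r.round(4),"along %.4f across %.4f"%(e@u,e[0]*u[1]*-1+e[1]*u[0]))
def avg(): 
    v=[]
    for _ in range(20): v.append(bot.read_contact_force()[2]); bot.pause(.05)
    return np.mean(v),np.std(v)
x,y=P["wa"]
bot.reach([x,y,ZT],Q);a=avg()
pick("wa");b=avg();print("avg wa",a,b)
place(P["wa"],0);bot.reach([.42,-.3,.25],Q)
for n in("top","scene"): cv2.imwrite(f"pics/{n}3.png",bot.grab_frame(n))
print(bot.read_time())
```

```text
top 0 [231.2 162.9] [ 20  19 278] [0.6034 0.1009] along 0.0008 across -0.0009
top 1 [264.3 158.7] [ 19  18 262] [0.6113 0.0157] along 0.0011 across -0.0009
top 2 [296.6 158.3] [ 21  26 414] [ 0.619  -0.0693] along 0.0015 across -0.0009
top 3 [328.4 154.2] [ 22  25 410] [ 0.6271 -0.1537] along 0.0010 across -0.0007
scene 0 [347.7 180.3] [ 21  11 172] [0.6035 0.1047] along -0.0031 across -0.0006
scene 1 [323.6 209.9] [ 44  37 972] [0.6054 0.0048] along 0.0115 across -0.0077
scene 2 [299.3 236. ] [  49   62 1652] [ 0.6225 -0.1088] along 0.0411 across -0.0011
scene 3 [295.  242.8] [  48   46 1247] [ 0.6295 -0.1323] along -0.0202 across 0.0037
wa width 0.053 weight 2.05 t 42.4333
avg wa (np.float64(-0.0658136728046435), np.float64(0.4902292400944449)) (np.float64(-0.5512412601317749), np.float64(0.547002395352366))
contact True 0.01807509316514942
48.8667
```

View pics/scene3.png

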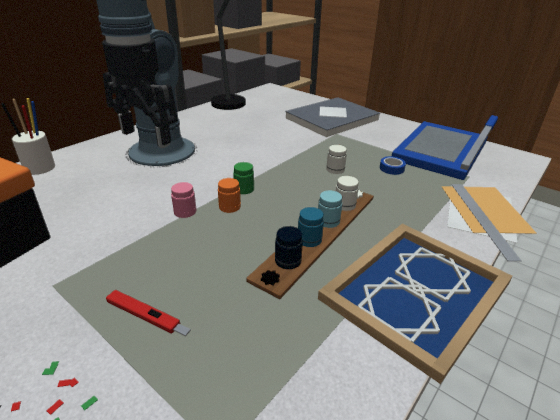

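Averaged over 20 samples, the remaining white pot weighs 0.49 N (50 g), so it is the empty one and the full one is on the strip. The placings are within about 3 mm where the blobs were clean; the last three scene-view masks merged with their neighbours, so I ignore those. The last view shows everything upright, with the tape and knife unmoved.

```bash
python3 -c "
from bench import bot
bot.pause(.5);print(bot.sign_off())"
```

```text
the job is handed in; nothing more can be done
None
```

I handed the job in at about 49 s: the full white, pale, medium and dark pots stand on their marks in order within about 3 mm, the empty white pot (about 50 g) is back on the table, and the tape and knife look unmoved, but no verdict came back.

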